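# Close up the filter station on the coffee bar

### The job

Close up the filter station with your fingertips: gently push the blue-fronted drawer fully shut, and gently push the open black lid of the white bin down until it is fully closed, in either order. Only push: do not pinch the drawer front or the lid between the fingers. Leave the white-fronted drawer open just as it stands, and do not shift, lift or knock over any of the cups, jars and tools standing around.

Things in the scene. Friction and masses are not known exactly. Their poses are not given: they have to be found in the camera images.
- mat: Fixed black rubber bar mat, 210 (x) by 600 (y) by 4 mm thick, on the counter; origin under its centre. On it stand, side by side in any order, the blue-fronted drawer unit, the white-fronted drawer unit and the bin with the lid, about 205 mm apart between centres, all fixed.
- filter_unit: Fixed steel housing of the blue-fronted drawer, 160 (x, depth) by 150 (y, width) by 110 mm high; origin under its centre, its foot 4 mm above the counter; its x axis points from the drawer's front into the unit (the direction in which to push it shut). The dripper stands on the rear half of its top.
- filter_drawer (a joint): Blue-fronted drawer with round paper filters in it: m it stands open; 0 is fully shut, 0.10 the stop. It slides without springs, resists with about 2 N and stays where it is left.
- filter_front (a point): Centre of the outer face of the blue drawer front, 65 mm above the unit's underside; moves with the drawer. The front is a flat panel 146 mm wide, 104 mm high (from 5 to 109 mm above the unit's underside), 12 mm thick, with no handle. Axes as the unit's: x into the unit, z up. Shut, the face is 80 mm in front of the unit's centre, flush with the housing.
- cup_unit: Fixed steel housing of the white-fronted drawer, same size and axes as the blue one's. The stack of cups stands on the rear half of its top. To be left alone.
- cup_front (a point): Same point on the white drawer front, which stands open with black cup lids in it and must stay where it is.
- bin: Fixed white open-topped bin with a hinged black lid, 150 (x) by 140 (y) by 95 mm high, walls 5 mm; origin under its centre, its foot 4 mm above the counter; x points from the front to the hinge side (away from the robot).
- lid (a joint): Flat black lid, 150 (front to back) by 140 by 8 mm thick: rad it stands open; 0 is shut, flat on the bin's rim. Hinged along the bin's far (+x) rim, its free front edge swings up and away from the robot as it opens. The stiff hinge (about 0.15 N m) keeps the lid at any angle; about 2 to 3 N on its upper face close it. At the start it leans towards the robot side of vertical, so its upper face can be reached and pushed down from above.
- lid_edge (a point): Middle of the lid's free front edge, on its upper face; axes of the lid: x from the free edge to the hinge, along the lid, y along the hinge, z out of the upper face.
- lid_hinge (a point): Middle of the lid's hinge line, on the bin's far rim, 95 mm above the bin's underside, at the lid's underside; axes of the lid.
- dripper: Loose white ceramic coffee dripper, 76 mm across, 62 mm high, on top of the blue drawer's unit; origin under its centre.
- cup_stack: Loose stack of upturned paper cups, 67 mm across, 90 mm high, on top of the white drawer's unit; origin under its centre.
- paper_cup: Loose empty paper cup, 72 mm across, 95 mm high, on the counter in front of the white drawer; origin under its centre.
- pitcher: Loose steel milk pitcher with a handle, 80 mm across, 100 mm high, at the right; origin under its centre.
- tamper: Loose dark steel tamper, 58 mm across, 85 mm high, at the left; origin under its centre.
- beans: Loose amber jar of beans with a blue label, 80 mm across, 130 mm high, at the left; origin under its centre.

How it is judged:
By the outcome, as a careful person would: the job done as asked, in the order asked, and still so for the second after the job is handed in, with the robot touching nothing.
It also fails if it takes over 48 s, if anything falls off the work surface, if the arm or the gripper's body presses on something with over 40 N, if the wrist force passes 120 N, or if a joint passes its speed limit or range.

### The arm

A 6-joint arm with a two-finger parallel gripper is mounted at the origin on the work surface. World frame = base frame: x ahead of the robot, y to its left, z up, the work surface at z = 0. Lengths are in m, angles in rad, forces in N, time in s.
With the tool pointing down it reaches from about 0.35 to 0.725 m from the base axis. Payload 4.3 kg.
Tool frame: the origin (TCP) lies between the finger pads; the fingertips stand ahead of it and the grasp point (between the pads) lies 5 mm behind it (arm.tip_reach is the z of the fingertips in the tool frame, in m); z points along the fingers, y is the direction in which the jaws open and shut (so a half turn about z gives the same grasp; the last joint's range is limited). The gripper opens to 85 mm and grips with 20 to 120 N. Pads are 22 mm wide; open, the fingers measure 114 mm over their backs; the gripper's body (76 mm by 85 mm) begins 54 mm behind the grasp point. The pads swing forward as they close: fully open they stand 13 mm farther back than shut.
Start: joints at [1.23, 0.377, 0.081, 1.274, 0, 1.46], TCP at [0.132, 0.56, 0.245] pointing down, gripper open.
Joint ranges: [-2.72, 2.72], [-0.84, 1.66], [-1.02, 1.22], [-1.77, 2.12], [-1.37, 1.28], [-3.14, 3.14]. Speed limits (rad/s): [2.57, 2.57, 3.14, 3.14, 3.14, 3.14].

### API

Orientations are given as a rotation vector (axis times angle).
In Python, from station import arm gives the robot as it stands. The module is installed in compiled form; this text tells all that it offers.
- The arm moves only by the tool apply_moves, never from a script. Its arguments are lists of equal length, an entry for each row: "travel": the shift along the world's x, y, z in mm, a list of three; "twist": the turn, a rotation vector about the world's x, y, z in rad, a list of three; "jaw": the closure, from -1 (fully open) to 1 (shut). A call has 1 to 10 rows; each row is the pose to reach, as a shift and turn from the pose commanded when the call began; what a row does not reach only later rows make up. A row lasts 1/10 s, in which the tool goes at most 50 mm and 8.59 degrees, less where a joint would pass 70% of its speed; a pose out of reach is approached as far as the arm can. A call with a gripper value outside its range is refused whole. The fingers move at their own pace and stop on an object; "force" is the grip in N (left out, the last holds). Time passes only in rows, so rows that repeat a pose let the fingers close. It gives the time, the measured TCP pose, the force and the opening at its end, in the units of the state.
- arm.sense(): the state, without advancing time (a new reading comes with each control period).
- arm.snapshot(name): name is "side" or "top"; returns a dict with "image" (400x640x3 uint8, red, green, blue), "K" (3x3 intrinsics, pixels), "dist_coeffs" ([k1, k2, p1, p2, k3] as OpenCV has them; the pictures are not rectified), "cam_to_world" (4x4, takes a point from camera to world coordinates). Camera axes: x right, y up, looking along -z (the intrinsics and any distortion apply to the point x, -y, -z); pixel columns grow to the right and rows downward; lengths in m; the calibration is good to about 2 mm. A picture is of the moment at which its call begins. There is no depth.
- arm.sign_off(): hands the job in, once; it reports no verdict.
The state is a dict: "time_s": time; "joint_positions": joint angles; "qd": joint speeds; "effort": joint torques, N m; "tcp_pos": TCP position; "eef_rot": TCP orientation; "wrist_force": force on the tool from outside, world axes, zero at the start; "moment": the same for the moment, N m; "gripper_width": finger opening in m.
Only numpy, scipy, OpenCV 4.12 (cv2) and the standard library are available. Lean on these libraries where they do the work, as an engineer would, in place of code of your own. Each camera call takes 0.05 s, during which the arm holds its last target. There are 200 camera calls.

## Working session

There is one attempt and no reset: what is moved stays moved. The work goes in short steps, Python scripts to look and compute and a tool call to move; the robot and the scene stay as the last step left them, time stands still between calls to the robot, and variables do not carry over. Pictures are saved under pics/ and viewed, about 8 in all and at most 12, crops included, and the job is handed in when it is done.

Besides the shell and the picture viewer there is one more tool, called after "Emit:" in YAML: its name, and indented under it one key for each argument. apply_moves: Moves the arm, as the interface text tells. Its arguments: {"type":"object","properties":{"travel":{"type":"array","items":{"type":"array","items":{"type":"number"}}},"twist":{"type":"array","items":{"type":"array","items":{"type":"number"}}},"jaw":{"type":"array","items":{"type":"number"}},"force":{"type":"number"}},"required":["travel","twist","jaw"]}

```bash
mkdir -p pics; cat > h.py <<'E'
import numpy as np, cv2
from station import arm
def ray(s,uv):
    p=cv2.undistortPoints(np.array([[uv]],float),np.array(s['K']),np.array(s['dist_coeffs']))[0,0]
    T=np.array(s['cam_to_world']); d=T[:3,:3]@np.array([p[0],-p[1],-1]); return T[:3,3],d
def atz(s,uv,z):
    o,d=ray(s,uv); return o+d*(z-o[2])/d[2]
def proj(s,P):
    T=np.array(s['cam_to_world']); q=(np.atleast_2d(P)-T[:3,3])@T[:3,:3]; q=q*[1,-1,-1]
    return cv2.projectPoints(q,np.zeros(3),np.zeros(3),np.array(s['K']),np.array(s['dist_coeffs']))[0][:,0]
def save(s,n): cv2.imwrite('pics/'+n+'.png',np.ascontiguousarray(s['image'][:,:,::-1]))
E
python3 - <<'E'
from h import *
import pickle
S={}
for n in('side','top'):
    S[n]=arm.snapshot(n);save(S[n],n+'0'); print(n,np.round(S[n]['cam_to_world'],3).tolist())
pickle.dump(S,open('s0.pkl','wb'))
s=arm.sense();print(s['time_s'],s['tcp_pos'],s['eef_rot'],s['wrist_force'],s['gripper_width'],arm.tip_reach)
E
```

```text
side [[0.542, 0.529, -0.654, -0.236], [-0.84, 0.322, -0.436, -0.529], [-0.02, 0.785, 0.619, 0.838], [0.0, 0.0, 0.0, 1.0]]
top [[0.01, 0.998, -0.064, 0.419], [-1.0, 0.011, 0.007, -0.006], [0.008, 0.064, 0.998, 1.929], [0.0, 0.0, 0.0, 1.0]]
0.1 [0.13134381 0.55921676 0.24445468] [-3.61677488e-01 -3.12028379e+00  2.81796209e-03] [-0.71047856  0.46027243  0.38125736] 0.08545047102502659 0.014
```

View pics/side0.png

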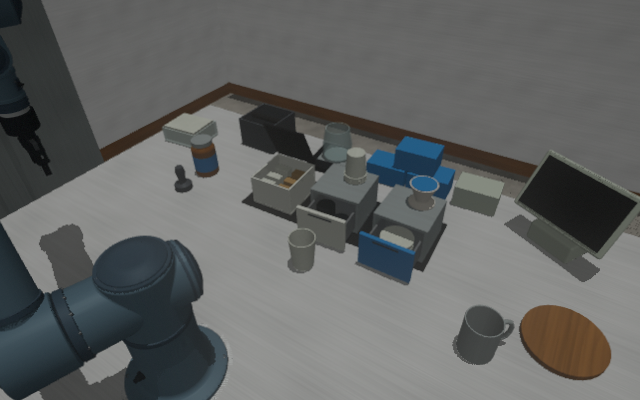

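View pics/top0.png

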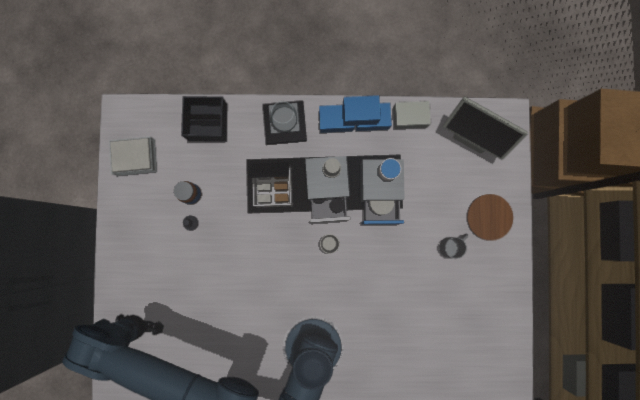

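Both views show, left to right: bin (top view ~272,187), white drawer (~328,190) and blue drawer (~382,190, front at v≈222). I'll enlarge both around the station.

```bash
python3 - <<'E'
import pickle,cv2,numpy as np
S=pickle.load(open('s0.pkl','rb'))
def crop(n,u,v,w,h,k,out):
    im=S[n]['image'][v:v+h,u:u+w,::-1]; im=np.clip(im.astype(float)*1.5,0,255).astype(np.uint8)
    cv2.imwrite(out,cv2.resize(im,None,fx=k,fy=k,interpolation=cv2.INTER_CUBIC))
crop('side',230,110,220,180,3.6,'pics/sc.png') 
crop('top',235,145,190,120,4,'pics/tc.png')
E
```

```text
(no output)
```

View pics/sc.png

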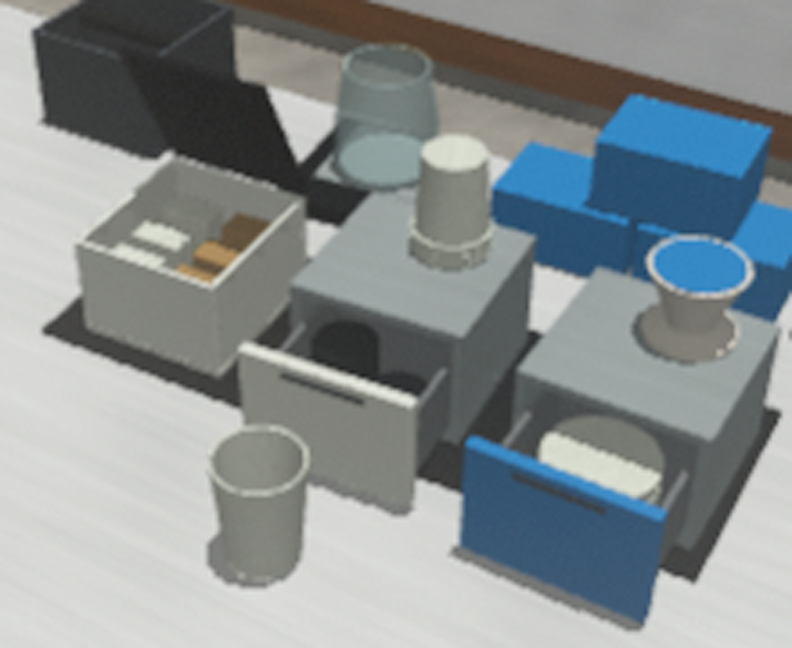

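View pics/tc.png

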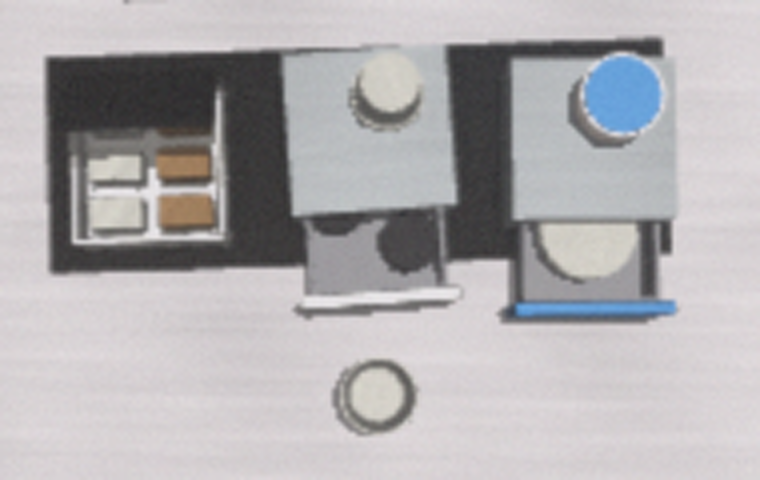

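```bash
python3 - <<'E'
from h import *
import pickle
S=pickle.load(open('s0.pkl','rb'))
sd=lambda x,y:(230+x/3.6-.36,110+y/3.6-.36); tp=lambda x,y:(235+x/4-.37,145+y/4-.37)
def both(l,z,a=None,b=None):
    print(l,*[np.round(atz(S[n],p,z)*1000).tolist()[:2] for n,p in(('side',a and sd(*a)),('top',b and tp(*b))) if p])
both('front outer top L',.113,(468,440),(515,315))
both('front outer top R',.113,(660,518),(676,311))
both('unit FL',.114,(520,376),(512,219)); both('unit FR',.114,(712,436),(677,219))
both('unit BL',.114,(600,270),(512,58)); both('unit BR',.114,(778,330),(676,58))
both('cupunit FL',.114,(294,285),(294,214));both('cupunit FR',.114,(463,333),(457,203))
both('cupfront L',.113,(240,347),(301,308));both('cupfront R',.113,(415,407),(461,297))
both('bin FL',.099,(82,246),(71,244)); both('bin FR',.099,(212,290),(228,243)); both('bin BR',.099,(305,200),None)
both('bin BL',.099,(170,155),None)
both('dripper top',.176,(700,267),(622,96)); both('papercup top',.095,(260,460),(380,393))
# lid free edge
for n,P in (('R',(265,85)),('L',(125,62))):
    o,d=ray(S['side'],sd(*P)); print(n,[np.round((o+d*(z-o[2])/d[2])*1000).tolist() for z in(.2,.22,.24,.26)])
for P in((72,130),(216,130),(216,80)): print(P,[np.round(atz(S['top'],tp(*P),z)*1000)[:2].tolist() for z in(.22,.24)])
E
```

```text
front outer top L [471.0, -184.0] [468.0, -179.0]
front outer top R [470.0, -326.0] [473.0, -326.0]
unit FL [550.0, -184.0] [555.0, -176.0]
unit FR [562.0, -326.0] [557.0, -326.0]
unit BL [699.0, -180.0] [703.0, -175.0]
unit BR [699.0, -325.0] [705.0, -326.0]
cupunit FL [556.0, 18.0] [558.0, 22.0]
cupunit FR [572.0, -125.0] [569.0, -126.0]
cupfront L [472.0, 10.0] [472.0, 15.0]
cupfront R [481.0, -135.0] [484.0, -130.0]
bin FL [526.0, 211.0] [529.0, 226.0]
bin FR [533.0, 82.0] [532.0, 83.0]
bin BR [680.0, 88.0]
bin BL [678.0, 233.0]
dripper top [660.0, -270.0] [660.0, -267.0]
papercup top [393.0, -60.0] [396.0, -58.0]
R [[683.0, 127.0, 200.0], [654.0, 107.0, 220.0], [625.0, 86.0, 240.0], [596.0, 65.0, 260.0]]
L [[654.0, 254.0, 200.0], [626.0, 229.0, 220.0], [598.0, 205.0, 240.0], [570.0, 180.0, 260.0]]
(72, 130) [[620.0, 212.0], [617.0, 209.0]]
(216, 130) [[621.0, 88.0], [619.0, 87.0]]
(216, 80) [[664.0, 89.0], [661.0, 88.0]]
```

Emit:
apply_moves:
  travel:
    - [0,0,40]
    - [20,-20,70]
    - [50,-40,70]
    - [80,-65,70]
    - [115,-90,70]
    - [150,-115,70]
    - [185,-140,70]
    - [220,-165,70]
    - [255,-190,70]
    - [290,-215,70]
  twist:
    - [0,0,0]
    - [0,0,0]
    - [0,0,0.05]
    - [0,0,0.1]
    - [0,0,0.15]
    - [0,0,0.2]
    - [0,0,0.23]
    - [0,0,0.23]
    - [0,0,0.23]
    - [0,0,0.23]
  jaw: [1,1,1,1,1,1,1,1,1,1]

```text
time_s: 1.1
tcp_pos: [0.4226, 0.3434, 0.3149]
eef_rot: [-0.001, -3.141, 0.0]
wrist_force: [-0.2, 0.7, 0.3]
gripper_width: 0.0003
```

Emit:
apply_moves:
  travel:
    - [35,-25,0]
    - [70,-50,0]
    - [105,-75,0]
    - [140,-100,0]
    - [170,-125,0]
    - [200,-150,0]
    - [225,-170,0]
    - [240,-185,0]
    - [250,-195,0]
    - [250,-195,0]
  twist:
    - [0,0,0]
    - [0,0,0]
    - [0,0,0]
    - [0,0,0]
    - [0,0,0]
    - [0,0,0]
    - [0,0,0]
    - [0,0,0]
    - [0,0,0]
    - [0,0,0]
  jaw: [1,1,1,1,1,1,1,1,1,1]

```text
time_s: 2.1
tcp_pos: [0.6725, 0.148, 0.3136]
eef_rot: [-0.005, -3.14, 0.001]
wrist_force: [-0.2, 0.3, 0.4]
gripper_width: 0.0003
```

```bash
python3 - <<'E'
from h import *
s=arm.sense();print({k:np.round(s[k],3).tolist() for k in('time_s','tcp_pos','eef_rot','wrist_force','gripper_width','joint_positions')})
a=arm.snapshot('side')
im=np.clip(a['image'][70:250,200:420,::-1]*1.5,0,255).astype(np.uint8)
cv2.imwrite('pics/a1.png',cv2.resize(im,None,fx=3.6,fy=3.3,interpolation=cv2.INTER_CUBIC))
E
```

```text
{'time_s': 2.1, 'tcp_pos': [0.673, 0.148, 0.314], 'eef_rot': [-0.005, -3.14, 0.001], 'wrist_force': [-0.228, 0.276, 0.386], 'gripper_width': 0.0, 'joint_positions': [0.125, 0.669, 0.736, 1.639, -0.0, 0.128]}
```

View pics/a1.png

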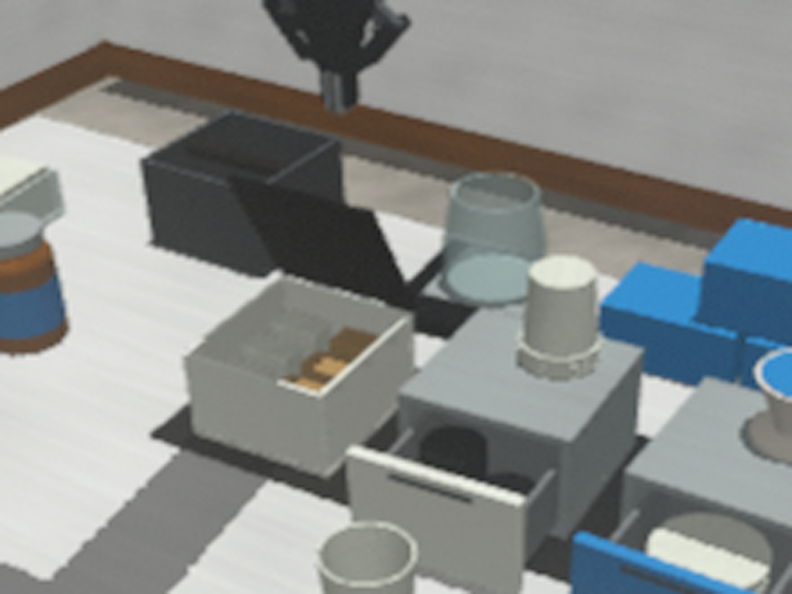

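The picture shows the closed fingertips (340,110) above and behind the lid, whose free edge runs (233,180)–(372,212). The path down behind the lid is clear.

Emit:
apply_moves:
  travel:
    - [0,0,-25]
    - [0,0,-45]
    - [0,0,-60]
    - [0,0,-75]
    - [0,0,-85]
    - [0,0,-92]
    - [0,0,-92]
  twist:
    - [0,0,0]
    - [0,0,0]
    - [0,0,0]
    - [0,0,0]
    - [0,0,0]
    - [0,0,0]
    - [0,0,0]
  jaw: [1,1,1,1,1,1,1]

```text
time_s: 2.85
tcp_pos: [0.6706, 0.1502, 0.2224]
eef_rot: [-0.0, -3.14, 0.0]
wrist_force: [-0.4, 0.2, -0.1]
gripper_width: -0.0002
```

```bash
python3 - <<'E'
import numpy as np
# TCP (mm) for lid angle th: front bottom corner of finger at r=115 from hinge (680,99), TCP = corner+(11,0,14)
for d in (72,68,64,60,55,50,45,40,35,30,25,20,15,10,7,4,2,0):
    t=np.radians(d); r=115
    print(d, np.round([680-r*np.cos(t)+8*np.sin(t)+11, 99+r*np.sin(t)+8*np.cos(t)+14]).tolist())
E
```

```text
72 [663.0, 225.0]
68 [655.0, 223.0]
64 [648.0, 220.0]
60 [640.0, 217.0]
55 [632.0, 212.0]
50 [623.0, 206.0]
45 [615.0, 200.0]
40 [608.0, 193.0]
35 [601.0, 186.0]
30 [595.0, 177.0]
25 [590.0, 169.0]
20 [586.0, 160.0]
15 [582.0, 150.0]
10 [579.0, 141.0]
7 [578.0, 135.0]
4 [577.0, 129.0]
2 [576.0, 125.0]
0 [576.0, 121.0]
```

Emit:
apply_moves:
  travel:
    - [-6,0,2]
    - [-12,0,1]
    - [-17,0,0]
    - [-22,0,-2]
    - [-27,0,-4]
    - [-31,0,-5]
    - [-35,0,-8]
    - [-39,0,-10]
    - [-43,0,-13]
    - [-48,0,-16]
  twist:
    - [0,0,0]
    - [0,0,0]
    - [0,0,0]
    - [0,0,0]
    - [0,0,0]
    - [0,0,0]
    - [0,0,0]
    - [0,0,0]
    - [0,0,0]
    - [0,0,0]
  jaw: [1,1,1,1,1,1,1,1,1,1]

```text
time_s: 3.85
tcp_pos: [0.6233, 0.1497, 0.207]
eef_rot: [-0.001, -3.142, 0.0]
wrist_force: [1.9, 1.2, 0.1]
gripper_width: 0.0003
```

Emit:
apply_moves:
  travel:
    - [-4,0,-3]
    - [-8,0,-6]
    - [-12,0,-10]
    - [-15,0,-14]
    - [-19,0,-18]
    - [-22,0,-21]
    - [-25,0,-25]
    - [-28,0,-30]
    - [-31,0,-34]
    - [-33,0,-38]
  twist:
    - [0,0,0]
    - [0,0,0]
    - [0,0,0]
    - [0,0,0]
    - [0,0,0]
    - [0,0,0]
    - [0,0,0]
    - [0,0,0]
    - [0,0,0]
    - [0,0,0]
  jaw: [1,1,1,1,1,1,1,1,1,1]

```text
time_s: 4.85
tcp_pos: [0.5901, 0.1498, 0.1689]
eef_rot: [-0.001, -3.141, -0.0]
wrist_force: [0.8, -0.4, 1.8]
gripper_width: 0.0002
```

Emit:
apply_moves:
  travel:
    - [-2,0,-5]
    - [-4,0,-9]
    - [-6,0,-14]
    - [-8,0,-19]
    - [-9,0,-23]
    - [-10,0,-28]
    - [-11,0,-32]
    - [-12,0,-35]
    - [-13,0,-37]
    - [-13,0,-39]
  twist:
    - [0,0,0]
    - [0,0,0]
    - [0,0,0]
    - [0,0,0]
    - [0,0,0]
    - [0,0,0]
    - [0,0,0]
    - [0,0,0]
    - [0,0,0]
    - [0,0,0]
  jaw: [1,1,1,1,1,1,1,1,1,1]

```text
time_s: 5.85
tcp_pos: [0.5774, 0.1498, 0.1302]
eef_rot: [-0.001, -3.141, -0.0]
wrist_force: [-0.1, 0.5, 0.3]
gripper_width: -0.0001
```

Emit:
apply_moves:
  travel:
    - [0,0,-2]
    - [0,0,-4]
    - [0,0,-6]
  twist:
    - [0,0,0]
    - [0,0,0]
    - [0,0,0]
  jaw: [1,1,1]

```text
time_s: 6.15
tcp_pos: [0.5775, 0.1498, 0.1242]
eef_rot: [-0.001, -3.142, -0.0]
wrist_force: [-0.1, -0.1, 0.7]
gripper_width: 0.0006
```

Emit:
apply_moves:
  travel:
    - [0,0,-1]
    - [0,0,-2]
  twist:
    - [0,0,0]
    - [0,0,0]
  jaw: [1,1]

```text
time_s: 6.35
tcp_pos: [0.5775, 0.1498, 0.1222]
eef_rot: [-0.001, -3.142, -0.0]
wrist_force: [-0.3, -0.0, 0.7]
gripper_width: -0.0003
```

Emit:
apply_moves:
  travel:
    - [0,0,-1]
  twist:
    - [0,0,0]
  jaw: [1]

```text
time_s: 6.45
tcp_pos: [0.5776, 0.1498, 0.1215]
eef_rot: [0.001, 3.141, 0.0]
wrist_force: [-2.4, -0.3, 8.5]
gripper_width: -0.0001
```

Emit:
apply_moves:
  travel:
    - [0,0,-1]
    - [0,0,-1]
  twist:
    - [0,0,0]
    - [0,0,0]
  jaw: [1,1]

```text
time_s: 6.65
tcp_pos: [0.5776, 0.1498, 0.1215]
eef_rot: [0.001, 3.141, 0.0]
wrist_force: [-3.7, -0.6, 7.4]
gripper_width: 0.0005
```

Emit:
apply_moves:
  travel:
    - [0,0,10]
    - [0,0,40]
    - [-10,0,80]
    - [-30,0,120]
    - [-60,0,155]
    - [-95,-10,170]
    - [-130,-30,170]
    - [-150,-65,170]
    - [-155,-105,170]
    - [-155,-145,170]
  twist:
    - [0,0,0]
    - [0,0,0]
    - [0,0,0]
    - [0,0,0]
    - [0,0,0]
    - [0,0,0]
    - [0,0,0]
    - [0,0,0]
    - [0,0,0]
    - [0,0,0]
  jaw: [1,1,1,1,1,1,1,1,1,1]

```text
time_s: 7.65
tcp_pos: [0.4215, 0.0039, 0.2913]
eef_rot: [-0.001, 3.14, -0.0]
wrist_force: [1.0, 1.1, -0.1]
gripper_width: 0.0001
```

Emit:
apply_moves:
  travel:
    - [0,-40,0]
    - [0,-80,0]
    - [0,-120,0]
    - [0,-160,0]
    - [0,-200,0]
    - [0,-230,0]
    - [0,-250,0]
    - [0,-258,0]
    - [0,-258,0]
  twist:
    - [0,0,0]
    - [0,0,0]
    - [0,0,0]
    - [0,0,0]
    - [0,0,0]
    - [0,0,0]
    - [0,0,0]
    - [0,0,0]
    - [0,0,0]
  jaw: [1,1,1,1,1,1,1,1,1]

```text
time_s: 8.55
tcp_pos: [0.4226, -0.2538, 0.2905]
eef_rot: [0.004, 3.141, 0.0]
wrist_force: [-0.3, -0.5, 0.2]
gripper_width: 0.0002
```

```bash
python3 - <<'E'
from h import *
a=arm.snapshot('side')
im=np.clip(a['image'][100:280,230:450,::-1]*1.5,0,255).astype(np.uint8)
cv2.imwrite('pics/a2.png',cv2.resize(im,None,fx=3.6,fy=3.3,interpolation=cv2.INTER_CUBIC))
E
```

```text
(no output)
```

View pics/a2.png

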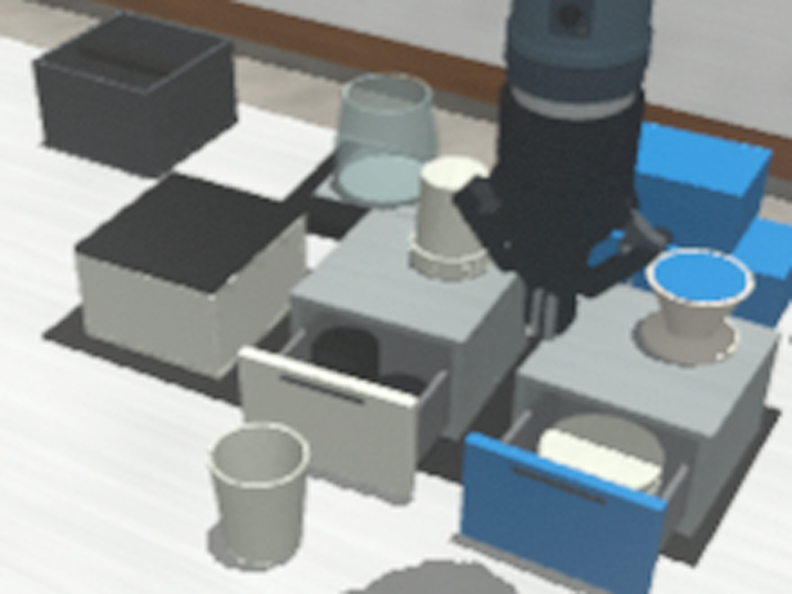

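The lid lies flat on the bin, with its front corner at (212,290). The white drawer and the cups are unchanged. The hand is in front of the blue drawer, so I'll descend and push.

Emit:
apply_moves:
  travel:
    - [0,0,-40]
    - [0,0,-80]
    - [0,0,-120]
    - [0,0,-155]
    - [0,0,-185]
    - [0,0,-205]
    - [5,0,-207]
    - [15,0,-207]
    - [20,0,-207]
  twist:
    - [0,0,0]
    - [0,0,0]
    - [0,0,0]
    - [0,0,0]
    - [0,0,0]
    - [0,0,0]
    - [0,0,0]
    - [0,0,0]
    - [0,0,0]
  jaw: [1,1,1,1,1,1,1,1,1]

```text
time_s: 9.5
tcp_pos: [0.4451, -0.2536, 0.0851]
eef_rot: [-0.001, 3.138, -0.003]
wrist_force: [1.1, -0.7, 0.2]
gripper_width: -0.0002
```

Emit:
apply_moves:
  travel:
    - [4,0,0]
    - [8,0,0]
    - [12,0,0]
    - [16,0,0]
    - [20,0,0]
    - [24,0,0]
    - [28,0,0]
    - [32,0,0]
    - [36,0,0]
    - [40,0,0]
  twist:
    - [0,0,0]
    - [0,0,0]
    - [0,0,0]
    - [0,0,0]
    - [0,0,0]
    - [0,0,0]
    - [0,0,0]
    - [0,0,0]
    - [0,0,0]
    - [0,0,0]
  jaw: [1,1,1,1,1,1,1,1,1,1]

```text
time_s: 10.5
tcp_pos: [0.4829, -0.2531, 0.0833]
eef_rot: [0.001, 3.142, 0.001]
wrist_force: [-2.1, 1.3, 1.9]
gripper_width: -0.0002
```

Emit:
apply_moves:
  travel:
    - [4,0,0]
    - [8,0,0]
    - [12,0,0]
    - [16,0,0]
    - [20,0,0]
    - [24,0,0]
    - [28,0,0]
    - [32,0,0]
    - [36,0,0]
    - [40,0,0]
  twist:
    - [0,0,0]
    - [0,0,0]
    - [0,0,0]
    - [0,0,0]
    - [0,0,0]
    - [0,0,0]
    - [0,0,0]
    - [0,0,0]
    - [0,0,0]
    - [0,0,0]
  jaw: [1,1,1,1,1,1,1,1,1,1]

```text
time_s: 11.5
tcp_pos: [0.5228, -0.2532, 0.0833]
eef_rot: [-0.001, -3.142, -0.0]
wrist_force: [-1.6, 1.4, 1.9]
gripper_width: -0.0002
```

Emit:
apply_moves:
  travel:
    - [2,0,0]
    - [4,0,0]
    - [6,0,0]
  twist:
    - [0,0,0]
    - [0,0,0]
    - [0,0,0]
  jaw: [1,1,1]

```text
time_s: 11.8
tcp_pos: [0.5286, -0.2533, 0.0833]
eef_rot: [-0.001, -3.142, 0.0]
wrist_force: [-1.0, 0.3, 2.1]
gripper_width: 0.0006
```

Emit:
apply_moves:
  travel:
    - [1,0,0]
    - [2,0,0]
  twist:
    - [0,0,0]
    - [0,0,0]
  jaw: [1,1]

```text
time_s: 12.0
tcp_pos: [0.5306, -0.2533, 0.0833]
eef_rot: [-0.001, -3.142, -0.0]
wrist_force: [-1.6, 0.7, 2.3]
gripper_width: 0.0003
```

Emit:
apply_moves:
  travel:
    - [1,0,0]
    - [2,0,0]
  twist:
    - [0,0,0]
    - [0,0,0]
  jaw: [1,1]

```text
time_s: 12.2
tcp_pos: [0.5319, -0.2532, 0.0833]
eef_rot: [-0.001, -3.14, 0.0]
wrist_force: [-5.4, 0.0, 4.7]
gripper_width: -0.0002
```

Force is rising, so I'll go one or two millimetres more.

Emit:
apply_moves:
  travel:
    - [1,0,0]
    - [1,0,0]
  twist:
    - [0,0,0]
    - [0,0,0]
  jaw: [1,1]

```text
time_s: 12.4
tcp_pos: [0.5318, -0.2532, 0.0833]
eef_rot: [-0.002, -3.138, 0.001]
wrist_force: [-7.1, -0.5, 5.3]
gripper_width: -0.0002
```

Emit:
apply_moves:
  travel:
    - [1,0,0]
    - [1,0,0]
  twist:
    - [0,0,0]
    - [0,0,0]
  jaw: [1,1]

```text
time_s: 12.6
tcp_pos: [0.5318, -0.2532, 0.0832]
eef_rot: [-0.002, -3.136, 0.001]
wrist_force: [-9.0, 0.3, 7.4]
gripper_width: -0.0003
```

It's at the stop: the force keeps climbing and the tool no longer moves. I'll back straight off, then lift and check.

Emit:
apply_moves:
  travel:
    - [-10,0,0]
    - [-40,0,0]
    - [-80,0,0]
    - [-110,0,10]
    - [-125,0,45]
    - [-130,0,90]
    - [-130,0,135]
    - [-130,0,180]
    - [-130,0,220]
    - [-130,0,220]
  twist:
    - [0,0,0]
    - [0,0,0]
    - [0,0,0]
    - [0,0,0]
    - [0,0,0]
    - [0,0,0]
    - [0,0,0]
    - [0,0,0]
    - [0,0,0]
    - [0,0,0]
  jaw: [1,1,1,1,1,1,1,1,1,1]

```text
time_s: 13.6
tcp_pos: [0.4072, -0.2554, 0.3093]
eef_rot: [0.002, 3.132, -0.012]
wrist_force: [1.2, -0.3, 0.2]
gripper_width: 0.0001
```

```bash
python3 - <<'E'
from h import *
a=arm.snapshot('side');b=arm.snapshot('top')
im=np.clip(a['image'][100:280,230:450,::-1]*1.5,0,255).astype(np.uint8)
cv2.imwrite('pics/a3.png',cv2.resize(im,None,fx=3.6,fy=3.3,interpolation=cv2.INTER_CUBIC))
im=np.clip(b['image'][145:265,235:425,::-1]*1.5,0,255).astype(np.uint8)
cv2.imwrite('pics/a4.png',cv2.resize(im,None,fx=4,fy=4,interpolation=cv2.INTER_CUBIC))
E
```

```text
(no output)
```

View pics/a3.png

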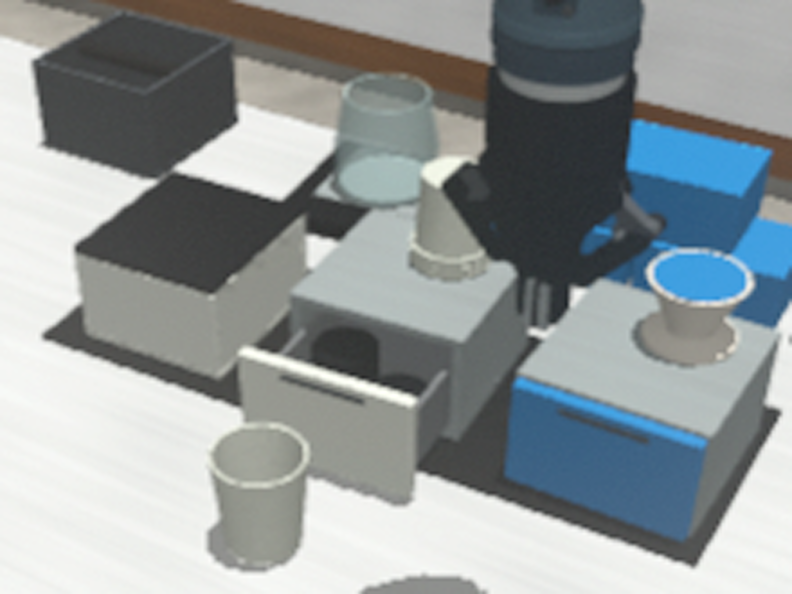

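View pics/a4.png

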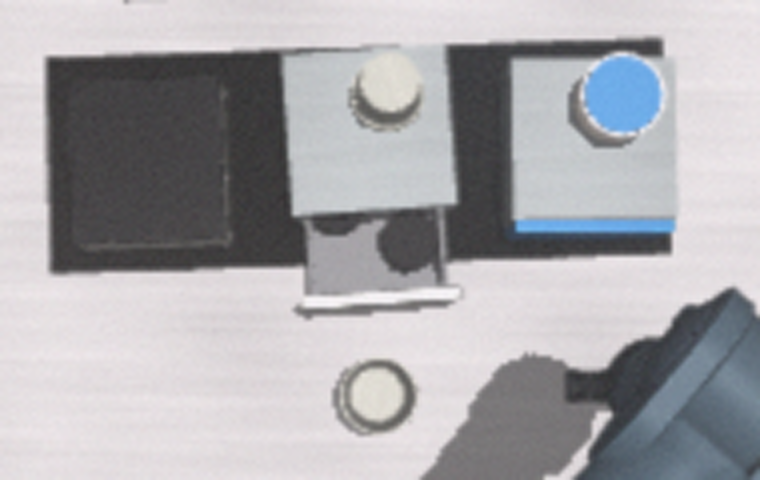

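The blue front is flush with its housing (side view 512–705, ~380–440) and the lid is flat. The white drawer (top view 301–461, ~300), the dripper, cup stack and paper cup are all where they started.

```bash
python3 -c "
from station import arm
print(arm.sign_off())"
```

```text
the job is handed in; nothing more can be done
None
```

The lid is closed and the blue-fronted drawer is fully shut, both pushed with shut fingertips. I handed the job in at about 14 s of the 48 s allowed.

- **Lid:** I pushed it down from behind and above. At the end the tips stopped at z ≈ 107 mm, the height expected of a shut lid, with about 8 N upward on the tool. The last pictures show it flat on the bin.
- **Blue drawer:** I pushed it in with about 2 N until it stopped, and the tool moved no further as the push rose to about 9 N. The last pictures show its front flush with the housing. Its face ended at x ≈ 543 mm, against the 544 mm I estimated beforehand.
- **Everything else:** In the last pictures the white drawer, dripper, cup stack and paper cup are where they were at the start. The tamper, beans and pitcher were outside those crops, so I did not check them at the end; the arm's path passed well above the tamper and beans and did not go near the pitcher.
- **Hand:** It ended about 0.3 m above the counter, touching nothing. No check failed or disagreed.

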